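# Put the balance's check weights back in their block

### The job

The balance has been checked; now put its four steel knob weights away in their wooden block, in order of size, each standing upright and fully down in the well bored for its size (the largest weight in the largest well, and so on down to the smallest). One of the smaller weights was left in the largest well and has to move to its own. Set the weights down rather than dropping or toppling them, and leave the forceps and the plastic cup where they are.

Things in the scene. Friction and masses are not known exactly. Their poses are not given: they have to be found in the camera images.
- w500 (a point): Largest of four plain steel knob weights (500 g): cylinder 38 mm in diameter and 46 mm tall, on it a neck 18 mm in diameter and 6 mm tall, then a round knob 27 mm in diameter and 20 mm tall; 72 mm in all. The point is its centre half-way up, 36 mm above its foot; z is its axis. Starts upright on the bench. Weights on the bench stand side by side in y, 70 mm or more apart.
- w200 (a point): Second steel knob weight (200 g): cylinder 28 mm in diameter and 34 mm tall, neck 13 mm in diameter and 5 mm tall, knob 20 mm in diameter and 13 mm tall; 52 mm in all. The point is its centre, 26 mm above its foot; z is its axis. Starts upright on the bench or in the largest well.
- w100 (a point): Third steel knob weight (100 g): cylinder 22 mm in diameter and 27 mm tall, neck 10 mm in diameter and 4 mm tall, knob 16 mm in diameter and 10 mm tall; 41 mm in all. The point is its centre, 20.5 mm above its foot; z is its axis. Starts upright on the bench or in the largest well.
- w50 (a point): Smallest steel knob weight (50 g): cylinder 18 mm in diameter and 20.5 mm tall, neck 8.4 mm in diameter and 3.5 mm tall, knob 13 mm in diameter and 9 mm tall; 33 mm in all. The point is its centre, 16.5 mm above its foot; z is its axis. Starts upright on the bench or in the largest well.
- well500: Largest of four wells in a row in a fixed dark wooden block, 210 x 70 mm, 18 mm high, lying at any angle. 46 mm in diameter, mouth countersunk 3 mm wider all round, bored through: weights in it stand on the bench. The point is the centre of its floor, at bench height. The row runs along y (largest well at -y), x is across the block, z up. At the start a smaller weight stands in it.
- well200: Second well of the same block, 36 mm in diameter, with the same countersunk mouth, bored through, 56 mm from the largest well (centre to centre). The point is the centre of its floor, at bench height; axes as for the largest. Beside weights already in place the fingers have room only across the block, not along the row.
- well100: Third well of the same block, 30 mm in diameter with the same countersunk mouth, 48 mm from the second well. The point is the centre of its floor, at bench height; axes as for the largest.
- well50: Smallest well of the same block, 26 mm in diameter with the same countersunk mouth, 44 mm from the third well. The point is the centre of its floor, at bench height; axes as for the largest.
- forceps_mid (a point): Pale loose forceps lying on the bench beyond the weights, 128 mm long and 9 mm thick; the point is their middle. To be left alone.
- cup_mid (a point): Loose clear plastic cup standing near the block, 66 mm across and 82 mm tall; the point is its centre, half-way up. To be left alone.
Not all that is in view belongs to the job. Leave any green look-alike of the part that bears w500 alone. Leave any blue look-alike of the part that bears w100 alone.

How it is judged:
By the outcome, as a careful person would: the job done as asked, in the order asked, and still so for the second after the job is handed in, with the robot touching nothing.
It also fails if it takes over 104 s, if anything falls off the work surface, if the arm or the gripper's body presses on something with over 40 N, if the wrist force passes 120 N, or if a joint passes its speed limit or range.

### The arm

A 7-joint arm with a two-finger parallel gripper is mounted at the origin on a cart in front of the work surface, level with it; the furniture and walls round the work are solid. World frame = base frame: x ahead of the robot, y to its left, z up, the work surface at z = 0. Lengths are in mm, angles in rad, forces in N, time in s.
With the tool pointing down it reaches from about 400 to 925 mm from the base axis. Payload 4.1 kg.
Tool frame: the origin (TCP) lies on the centre line of the jaws, within the pads' length; the fingertips stand 11 mm ahead of it and the grasp point (between the pads) lies 8 mm behind it (robot.tips_ahead is the distance from the TCP to the fingertips, in mm); z points along the fingers, y is the line along which they close (so a half turn about z gives the same grasp; the last joint's range is limited). The gripper opens to 85 mm and grips with 20 to 120 N. Pads are 22 mm wide; open, the fingers measure 114 mm over their backs; the gripper's body (76 mm by 85 mm) begins 54 mm behind the grasp point. The pads swing forward as they close: fully open they stand 13 mm farther back than shut.
Start: joints at [1.113, 0.398, 0.045, 1.537, -0.019, 1.207, -0.051], TCP at [228.286, -608.628, 242.347] pointing down, gripper open.
Joint ranges: [-2.82, 2.82], [-0.49, 2.23], [-1.37, 1.46], [0, 2.46], [-1.36, 4.5], [0.23, 2], [-2.94, 2.94]. Speed limits (rad/s): [2.57, 2.57, 3.14, 3.14, 3.14, 3.14, 3.14].

### API

Orientations are given as [roll, pitch, yaw] about the fixed x, y, z axes, in that order (R = Rz(yaw) Ry(pitch) Rx(roll)).
In Python, from bench import robot gives the robot as it stands. The module is installed in compiled form; this text tells all that it offers.
- The arm moves only by the tool servo_tool, never from a script. Its argument "targets" is text: rows parted by semicolons, each of 7 numbers parted by spaces: the shift along the tool's x, y, z in m, then the turn, a rotation vector about the tool's x, y, z in rad, then the opening in per cent of the stroke, from 0 (shut) to 100 (fully open). In form: tx ty tz wx wy wz grip; .... A call has 1 to 5 rows; each row shifts and turns the commanded pose from where the row before left it, along the tool's axes as they then stand; what a row does not reach is not made up. A row lasts 1/8 s, in which the tool goes at most 62.5 mm and 10.7 degrees, less where a joint would pass 70% of its speed; a pose out of reach is approached as far as the arm can. A call with a gripper value outside its range is refused whole. The fingers move at their own pace and stop on an object; "newtons" is the grip in N (left out, the last holds). Time passes only in rows, so rows that do not move let the fingers close. It gives the time, the measured TCP pose, the force, the opening and the grip force at its end, in the units of the state.
- robot.get_obs(): the state, without advancing time (a new reading comes with each control period).
- robot.snapshot(name): name is "scene" or "side" or "wrist"; returns (picture, depth): 400x640x3 uint8, blue, green, red; 400x640 float32, mm along the optical axis (not along the pixel's ray), 0 where there is no reading.
- robot.calibration(name): a dict with "fx", "fy", "cx", "cy" (pixels), "cam_to_world" (4x4, takes a point from camera to world coordinates). Camera axes: x right, y down, z forward; pixel columns grow to the right and rows downward; lengths in mm; the calibration is good to about 2 mm. A picture is of the moment at which its call begins: read the wrist's pose just before it. calibration takes no time and is no camera call; for the wrist camera it gives the pose at the moment of the call.
- robot.hand_in(): hands the job in; it is judged then, once.
The state is a dict: "time_s": time; "joints": joint angles; "joint_velocities": joint speeds; "joint_efforts": joint torques, N m; "tool_pos": TCP position; "orientation": TCP orientation; "ft_force": force on the tool from outside, world axes, zero at the start; "ft_torque": the same for the moment, N m; "width": finger opening in mm; "grip_force": force on a finger pad.
Only numpy, scipy, OpenCV 4.12 (cv2) and the standard library are available. Lean on these libraries where they do the work, as an engineer would, in place of code of your own. Each camera call takes 0.05 s, during which the arm holds its last target. There are 200 camera calls.

## Working session

There is one attempt and no reset: what is moved stays moved. The work goes in short steps, Python scripts to look and compute and a tool call to move; the robot and the scene stay as the last step left them, time stands still between calls to the robot, and variables do not carry over. Pictures are saved under pics/ and viewed, at most 14 in all, crops included, and the job is handed in when it is done.

Besides the shell and the picture viewer there is one more tool, called after "Emit:" in YAML: its name, and indented under it one key for each argument. servo_tool: Moves the arm, as the interface text tells. Its arguments: {"type":"object","properties":{"targets":{"type":"string"},"newtons":{"type":"number"}},"required":["targets"]}

```bash
mkdir -p pics
cat > h.py <<'E'
import numpy as np, cv2
from bench import robot
from scipy.spatial.transform import Rotation as R
def snap(cam,f):
    c=robot.calibration(cam); p,d=robot.snapshot(cam); cv2.imwrite('pics/'+f+'.png',p); np.savez('pics/'+f+'.npz',p=p,d=d,M=c['cam_to_world'],K=[c['fx'],c['fy'],c['cx'],c['cy']]); return p,d
def ld(f): z=np.load('pics/'+f+'.npz'); return z['p'],z['d'],z['M'],z['K']
def cloud(f):
    p,d,M,K=ld(f); v,u=np.mgrid[:400,:640]
    P=np.stack([(u-K[2])/K[0]*d,(v-K[3])/K[1]*d,d,np.ones_like(d)],-1)@np.array(M).T
    return P[...,:3],d>0
def onz(f,u,v,z=0):  # ray at world height z
    p,d,M,K=ld(f); r=M[:3,:3]@np.array([(u-K[2])/K[0],(v-K[3])/K[1],1]); o=M[:3,3]; return o+r*(z-o[2])/r[2]
def st():
    o=robot.get_obs(); print(o['time_s'],np.round(o['tool_pos'],1),np.round(o['orientation'],3),np.round(o['ft_force'],1),o['width'],o['grip_force'])
E
python3 - <<'E'
from h import *
st()
a,_=snap('scene','s1'); b,_=snap('side','d1')
cv2.imwrite('pics/both.png',np.vstack([a,b])[:, :] if 0 else cv2.resize(np.vstack([a,b]),(480,600)))
for c in('scene','side'):
    k=robot.calibration(c); print(np.round(k['cam_to_world'],2).tolist(),k['fx'])
print(robot.tips_ahead)
E
```

```text
0.0 [ 228.  -608.   241.3] [-3.14   0.     0.359] [-0.6 -0.2 -0.8] 85.31877951404437 0.0
[[-0.61, -0.52, 0.6, -322.57], [-0.79, 0.4, -0.47, 650.18], [0.0, -0.76, -0.65, 979.87], [0.0, 0.0, 0.0, 1.0]] 440.23841888986937
[[-0.93, -0.17, 0.33, 190.29], [-0.38, 0.42, -0.82, 770.88], [0.0, -0.89, -0.46, 530.24], [0.0, 0.0, 0.0, 1.0]] 398.89430054005186
11.0
```

View pics/s1.png

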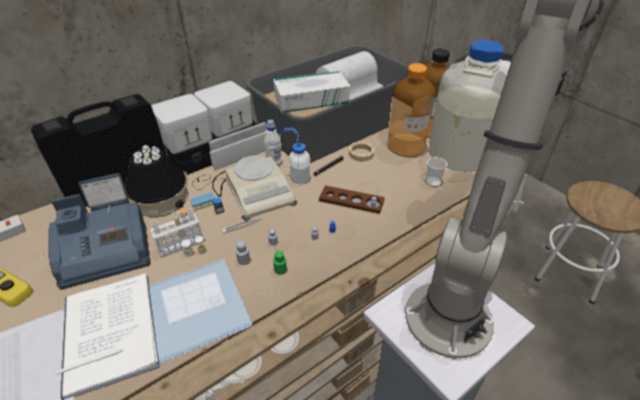

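View pics/d1.png

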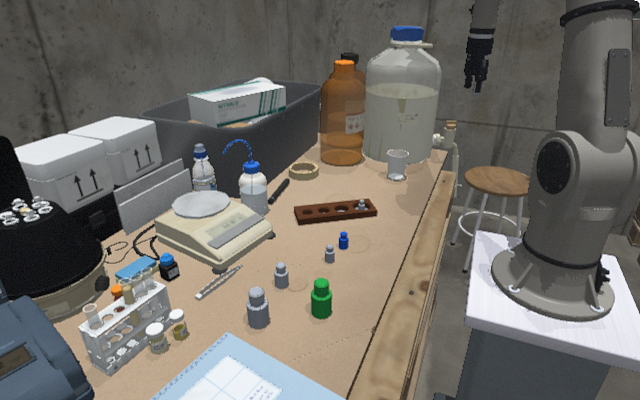

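The scene picture shows three grey weights on the bench at (243,250), (272,237) and (315,232), a green look-alike at (280,262) and a blue one at (333,227). A fourth grey weight stands in the block's end well, near (375,202). The side picture shows the same objects: grey at (258,306), (281,275) and (329,254), one in a well at (362,206), green at (320,297) and blue at (343,240). I'll measure their sizes and positions next.

Run:
```python
from h import *
for f in('s1','d1'):
    P,ok=cloud(f)
    p=ld(f)[0]
    x,y,z=P[...,0],P[...,1],P[...,2]
    m=ok&(z>6)&(z<110)&(x>350)&(x<950)&(y>-500)&(y<450)
    n,l,s,c=cv2.connectedComponentsWithStats(m.astype(np.uint8),connectivity=4)
    for i in range(1,n):
        if s[i,4]<12: continue
        q=P[l==i]; print(f,np.round(c[i]),s[i,4],'xyz min',q.min(0).round(),'max',q.max(0).round(),'mean',q.mean(0).round(), p[l==i].mean(0).round())
crop=cv2.imread('pics/d1.png')[165:340,190:420]; cv2.imwrite('pics/c1.png',cv2.resize(crop,None,fx=3.4,fy=3.4,interpolation=cv2.INTER_CUBIC))
```

```text
s1 [283. 161.] 7626 xyz min [ 591. -500.    6.] max [950. 246. 110.] mean [762.  -5.  60.] [120. 126. 128.]
s1 [406. 142.] 879 xyz min [ 542. -499.    6.] max [ 674. -391.  110.] mean [ 582. -425.   59.] [ 57.  98. 136.]
s1 [278. 130.] 35 xyz min [863. -63.  76.] max [904. -56. 110.] mean [886. -60.  96.] [71. 67. 65.]
s1 [442. 159.] 1181 xyz min [ 372. -500.    6.] max [ 529. -353.  110.] mean [ 423. -446.   61.] [118. 126. 129.]
s1 [328. 165.] 149 xyz min [ 680. -223.    6.] max [713. -71.  24.] mean [ 693. -146.   14.] [64. 70. 77.]
s1 [172. 196.] 978 xyz min [736. 312.   7.] max [894. 450. 110.] mean [805. 392.  68.] [57. 65. 70.]
s1 [351. 198.] 917 xyz min [ 396. -182.    6.] max [603.  -6.  35.] mean [499. -90.  16.] [53. 68. 97.]
s1 [207. 202.] 408 xyz min [709. 258.   6.] max [827. 344.  61.] mean [762. 300.  26.] [140. 126.  99.]
s1 [188. 233.] 895 xyz min [586. 375.   6.] max [737. 450. 110.] mean [639. 416.  54.] [144. 150. 153.]
s1 [332. 226.] 70 xyz min [419.  35.   6.] max [440.  56.  45.] mean [426.  48.  25.] [140.  84.  66.]
s1 [226. 229.] 23 xyz min [622. 287.   6.]
[... 2067 characters left out ...]
 [488. 202.   6.] max [515. 227.  54.] mean [499. 219.  31.] [120. 113. 109.]
d1 [146. 313.] 3157 xyz min [589. 307.   6.] max [776. 450. 110.] mean [648. 415.  53.] [143. 148. 149.]
d1 [208. 290.] 91 xyz min [611. 241.   6.] max [637. 315.  11.] mean [624. 288.   8.] [141. 142. 141.]
d1 [210. 284.] 33 xyz min [629. 251.   6.] max [635. 292.  11.] mean [632. 271.   8.] [116. 117. 116.]
d1 [321. 298.] 694 xyz min [380. 239.   6.] max [418. 274.  74.] mean [395. 263.  43.] [ 50. 103.  34.]
d1 [257. 308.] 748 xyz min [475. 302.   6.] max [511. 339.  74.] mean [488. 327.  43.] [119. 112. 108.]
d1 [180. 331.] 188 xyz min [588. 386.   6.] max [610. 410.  25.] mean [597. 401.  17.] [ 73. 105. 112.]
```

View pics/c1.png

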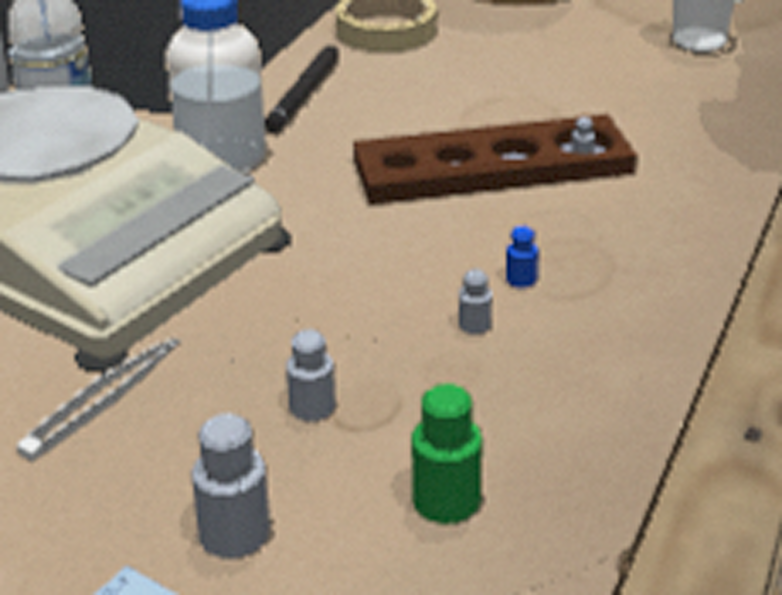

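Candidates for each weight, in side-picture pixels:

- **w500:** grey (258,306), 74 mm tall. The green one at (320,297) is a decoy.
- **w200:** grey (281,275), about 54 mm.
- **w100:** grey (329,254), about 42 mm. The blue one at (343,240) is a decoy.
- **w50:** grey in the largest well, side pixel (362,206), about 35 mm.

The close crop confirms these choices. The largest well is at the right-hand end of the block, where w50 stands. Next I'll get the block pose and the centres.

Run:
```python
from h import *
for f in('s1','d1'):
    P,ok=cloud(f); x,y,z=np.moveaxis(P,-1,0)
    m=ok&(z>14.5)&(z<22)&(x>385)&(x<615)&(y>-195)&(y<5)
    print(f,cv2.minAreaRect(P[m][:,:2].astype(np.float32)))
    m=ok&(z>24)&(z<40)&(x>385)&(x<615)&(y>-195)&(y<5); print('w50',P[m].min(0).round(1),P[m].max(0).round(1))
    for n,a in dict(w500=(490,322,36),w200=(500,217,26),w100=(441,105,20)).items():
        m=ok&(z>8)&(z<90)&(np.hypot(x-a[0],y-a[1])<35); q=P[m]
        e=cv2.minEnclosingCircle(q[q[:,2]<a[2]+20][:,:2].astype(np.float32)); zt=q[:,2].max(); t=q[q[:,2]>zt-4].mean(0)
        print(n,np.round(e[0],1),round(e[1],1),'top',t.round(1))
    m=ok&(z>70)&(z<88)&(x>300)&(x<600)&(y>-380)&(y<-180); q=P[m]; print('cup?',len(q),q.min(0).round() if len(q) else '',q.max(0).round() if len(q) else '')
for uv in [(435,162),(435,185)]: print(onz('s1',*uv,0).round(),onz('s1',*uv,82).round())
o=robot.get_obs(); c=robot.calibration('wrist'); print(np.round(c['cam_to_world'],2).tolist(),c['fx'],o['joints'])
```

```text
s1 ((500.6234436035156, -92.97026824951172), (209.48873901367188, 77.85498046875), 35.23986053466797)
w50 [ 434.4 -140.8   25.2] [450.3 -86.7  35.3]
w500 [490.9 323.2] 19.2 top [493.3 323.6  73.2]
w200 [499.4 217.6] 14.0 top [500.5 216.2  53.3]
w100 [439.4 106.4] 11.1 top [440.2 104.8  39.9]
cup? 49 [ 375. -380.   71.] [ 435. -353.   85.]
d1 ((501.52630615234375, -96.58511352539062), (210.4712677001953, 75.61359405517578), 35.60099792480469)
w50 [ 436.9 -146.8   24.3] [ 447.  -134.6   34.7]
w500 [492.5 320. ] 18.9 top [492.8 319.8  72.4]
w200 [501.1 214.2] 14.1 top [501.8 214.   52. ]
w100 [440.5 103.3] 10.6 top [440.5 101.8  40.7]
cup? 71 [ 376. -379.   70.] [ 432. -358.   84.]
[ 478. -483.    0.] [ 411. -389.   82.]
[ 386. -381.    0.] [ 327. -294.   82.]
[[0.35, -0.89, -0.3, 304.64], [-0.94, -0.34, -0.11, -580.05], [-0.0, 0.32, -0.95, 371.3], [0.0, 0.0, 0.0, 1.0]] 322.43769434897 [ 1.11298569  0.39913161  0.04504304  1.53772726 -0.01872557  1.2069092
 -0.05068324]
```

Run:
```python
from h import *
for f in('s1','d1'):
    P,ok=cloud(f); x,y,z=np.moveaxis(P,-1,0)
    for lo,hi in((90,160),(160,240),(240,340),(340,450)):
        m=ok&(z>lo)&(z<hi)&(x>150)&(x<800)&(y>-900)&(y<-150); q=P[m]
        g={}
        for a in q: g.setdefault((int(a[0]//50*50),int(a[1]//50*50)),0); g[(int(a[0]//50*50),int(a[1]//50*50))]+=1
        print(f,lo,sorted([k for k in g if g[k]>6]))
def mv(pos,yaw):
    pass
```

```text
s1 90 [(300, -550), (350, -550), (350, -500), (400, -500), (450, -500), (500, -550), (500, -500), (500, -450), (550, -550), (550, -500), (550, -450), (550, -400), (600, -600), (600, -450), (600, -400), (650, -450), (700, -500), (700, -450), (700, -400), (700, -350), (700, -300), (700, -250), (700, -200), (750, -500), (750, -450), (750, -400), (750, -350), (750, -300), (750, -250), (750, -200)]
s1 160 [(300, -550), (350, -550), (350, -500), (400, -500), (450, -500), (500, -550), (500, -500), (500, -450), (550, -600), (550, -550), (550, -450), (550, -400), (600, -600), (600, -450), (600, -400), (650, -450), (700, -500), (700, -450), (700, -400), (700, -350), (700, -300), (700, -250), (700, -200), (750, -500), (750, -200)]
s1 240 [(300, -600), (300, -550), (350, -600), (350, -550), (350, -500), (400, -550), (400, -500), (450, -550), (450, -500), (500, -600), (500, -550), (500, -500), (500, -450), (550, -600), (550, -550), (550, -500), (550, -450), (550, -400), (600, -700), (600, -650), (600, -600), (600, -550), (600, -500), (600, -450), (600, -400), (650, -650), (650, -600), (650, -500)
[... 1212 characters left out ...]
0), (350, -550), (350, -500), (400, -550), (400, -500), (450, -550), (450, -500), (500, -600), (500, -550), (500, -500), (550, -650), (550, -600), (550, -550), (550, -500), (550, -450), (600, -650), (600, -600), (600, -500), (600, -450), (600, -400), (650, -700), (650, -650), (650, -600), (650, -500), (650, -450), (700, -650), (700, -600), (700, -300), (700, -250), (700, -200), (750, -300), (750, -250), (750, -200)]
d1 340 [(150, -650), (150, -600), (200, -650), (200, -600), (200, -550), (250, -700), (250, -650), (250, -600), (350, -650), (350, -600), (350, -550), (350, -500), (400, -650), (400, -600), (400, -550), (400, -500), (450, -650), (450, -600), (450, -550), (500, -600), (500, -550)]
```

```bash
cat >> h.py <<'E'
def plan(wps,grips=None,step=60):
    "wps: list of (x,y,z,yaw) mm; prints tool rows from present pose, tool assumed pointing down"
    o=robot.get_obs(); p=np.array(o['tool_pos']); yaw=o['orientation'][2]; out=[]
    for w in wps:
        d=np.array(w[:3])-p; dy=w[3]-yaw; n=int(max(np.ceil(np.linalg.norm(d)/step),np.ceil(abs(dy)/.18),1))
        for i in range(n):
            c,s=np.cos(yaw),np.sin(yaw); e=d/n
            out.append('%.4f %.4f %.4f 0 0 %.3f'%((c*e[0]+s*e[1])/1e3,(s*e[0]-c*e[1])/1e3,-e[2]/1e3,-dy/n)); yaw+=dy/n
        p=np.array(w[:3])
    print('; '.join(out))
E
python3 - <<'E'
from h import *
plan([(215,-450,240,.359),(270,-350,220,.618),(400,-210,200,.618),(445,-135,150,.618)])
E
```

```text
0.0144 -0.0509 0.0005 0 0 -0.000; 0.0144 -0.0509 0.0005 0 0 -0.000; 0.0144 -0.0509 0.0005 0 0 -0.000; 0.0433 -0.0372 0.0100 0 0 -0.130; 0.0477 -0.0312 0.0100 0 0 -0.130; 0.0468 -0.0097 0.0050 0 0 -0.000; 0.0468 -0.0097 0.0050 0 0 -0.000; 0.0468 -0.0097 0.0050 0 0 -0.000; 0.0468 -0.0097 0.0050 0 0 -0.000; 0.0401 -0.0175 0.0250 0 0 -0.000; 0.0401 -0.0175 0.0250 0 0 -0.000
```

Emit:
servo_tool:
  targets: "0.014 -0.051 0 0 0 0 100; 0.014 -0.051 0 0 0 0 100; 0.014 -0.051 0 0 0 0 100; 0.043 -0.037 0.010 0 0 -0.13 100; 0.048 -0.031 0.010 0 0 -0.13 100"

```text
time_s: 0.72
tool_pos: [269.1, -349.3, 222.1]
orientation: [3.141, -0.0, 0.622]
ft_force: [1.1, -0.5, -0.7]
width: 85.3
grip_force: 0.0
```

Emit:
servo_tool:
  targets: "0.047 -0.010 0.005 0 0 0 60; 0.047 -0.010 0.005 0 0 0 60; 0.047 -0.010 0.005 0 0 0 50; 0.047 -0.010 0.005 0 0 0 50"

```text
time_s: 1.23
tool_pos: [399.5, -208.1, 202.0]
orientation: [3.141, 0.0, 0.619]
ft_force: [-0.7, -1.0, -0.5]
width: 42.6
grip_force: 0.0
```

Emit:
servo_tool:
  targets: "0.040 -0.018 0.025 0 0 0 50; 0.040 -0.018 0.025 0 0 0 50; 0 0 0 0 0 0 50; 0 0 0 0 0 0 50"

```text
time_s: 1.72
tool_pos: [442.8, -134.1, 152.2]
orientation: [-3.141, 0.001, 0.619]
ft_force: [-0.4, 0.1, 0.1]
width: 42.8
grip_force: 0.0
```

Run:
```python
from h import *
st(); a,_=snap('wrist','w1'); st()
```

```text
1.725 [ 442.8 -134.1  152.2] [-3.141e+00  1.000e-03  6.190e-01] [-0.4  0.1  0.1] 42.79226885773052 0.0
1.775 [ 442.8 -134.8  152.5] [3.141e+00 1.000e-03 6.170e-01] [-0.6 -0.4 -0.1] 42.91375641428829 0.0
```

View pics/w1.png

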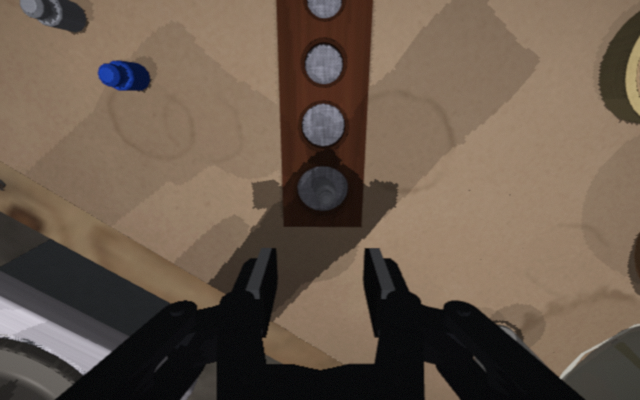

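The wrist view shows the block running vertically. Its wells are at about (322,188) (largest, holding w50), (323,124), (323,64) and (323,3), and the jaws are lined up across the block. I'll measure from the cloud and pixels.

Run:
```python
from h import *
P,ok=cloud('w1'); x,y,z=np.moveaxis(P,-1,0)
m=ok&(z>14)&(z<22)&(x>385)&(x<615)&(y>-195)&(y<5)
r=cv2.minAreaRect(P[m][:,:2].astype(np.float32)); print(r)
for v in(40,124,200):
    q=P[v][m[v]]; print(v,q[0].round(1),q[-1].round(1))
for uv in[(322,188),(323,124),(323,64),(323,3)]: print(uv,onz('w1',*uv,18).round(1),onz('w1',*uv,0).round(1))
m=ok&(z>25)&(z<45)&(x>385)&(x<615)&(y>-195)&(y<5)
print('w50',m.sum(),P[m].min(0).round(1),P[m].max(0).round(1),P[m].mean(0).round(1))
crop=ld('w1')[0][0:230,260:390]; cv2.imwrite('pics/c2.png',cv2.resize(crop,None,fx=2.6,fy=2.6,interpolation=cv2.INTER_CUBIC))
```

```text
((487.7642822265625, -104.90542602539062), (178.54153442382812, 70.24044799804688), 35.14691925048828)
40 [518.9 -40.7  16.6] [559.3 -97.2  15.8]
124 [468.8 -76.2  16.7] [ 508.6 -132.1   16.3]
200 [ 415.5 -113.3   16.5] [ 456.1 -169.8   17.1]
(322, 188) [ 445. -135.   18.] [ 440.6 -138.3    0. ]
(323, 124) [ 489.  -104.4   18. ] [ 487.7 -105.6    0. ]
(323, 64) [525.3 -78.4  18. ] [526.3 -77.8   0. ]
(323, 3) [558.2 -54.7  18. ] [561.5 -52.5   0. ]
w50 189 [ 435.7 -146.5   25.1] [ 448.  -134.3   33. ] [ 442.6 -139.8   29.8]
```

View pics/c2.png

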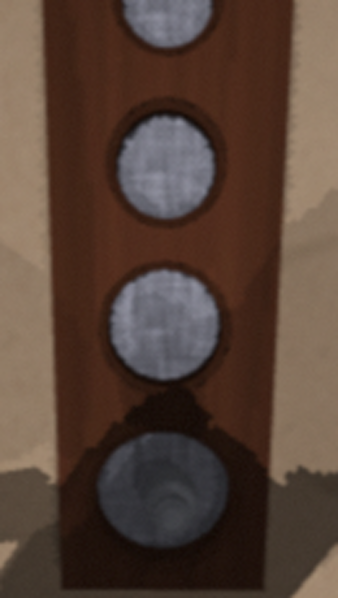

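Run:
```python
from h import *
plan([(442,-140.2,92,.6135),(442,-140.2,33,.6135)])
```

```text
-0.0019 0.0020 0.0303 0 0 0.002; -0.0019 0.0020 0.0303 0 0 0.002; 0.0000 0.0000 0.0590 0 0 -0.000
```

Emit:
servo_tool:
  targets: "-0.002 0.002 0.030 0 0 0.002 40; -0.002 0.002 0.030 0 0 0.002 40; 0 0 0.044 0 0 0 40; 0 0 0.015 0 0 0 40; 0 0 0 0 0 0 40"
  newtons: 30

```text
time_s: 2.4
tool_pos: [441.8, -139.9, 33.2]
orientation: [-3.141, 0.001, 0.614]
ft_force: [0.8, 0.0, 0.0]
width: 34.0
grip_force: 0.0
```

Emit:
servo_tool:
  targets: "0 0 0 0 0 0 0; 0 0 0 0 0 0 0; 0 0 0 0 0 0 0; 0 0 0 0 0 0 0; 0 0 0 0 0 0 0"
  newtons: 30

```text
time_s: 3.02
tool_pos: [443.7, -139.7, 34.8]
orientation: [3.139, -0.002, 0.615]
ft_force: [-0.5, 0.4, 7.4]
width: 10.2
grip_force: 29.5
```

Run:
```python
from h import *
st(); a,_=snap('wrist','w2'); b,_=snap('side','d2')
w=cv2.resize(a[140:330,230:420],(570,570),interpolation=cv2.INTER_CUBIC); d=b[170:230,330:390]; d=cv2.resize(d,(570,570),interpolation=cv2.INTER_CUBIC)
cv2.imwrite('pics/c3.png',cv2.resize(np.hstack([w,d]),(800,400)))
```

```text
3.025 [ 443.7 -139.7   34.8] [ 3.139e+00 -2.000e-03  6.150e-01] [-0.5  0.4  7.4] 10.23974661233664 29.502544670831412
```

View pics/c3.png

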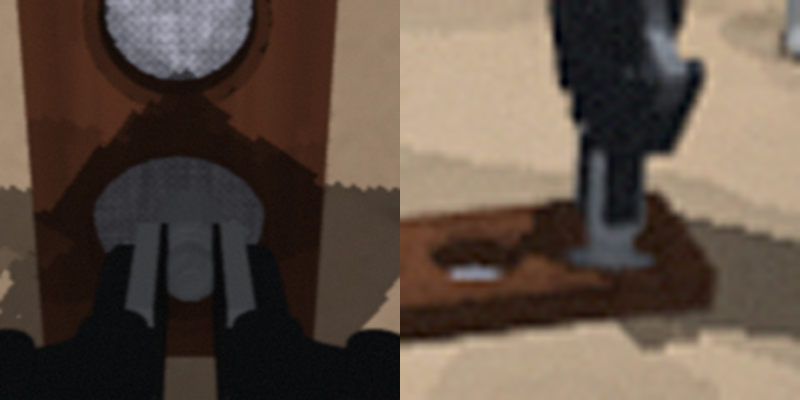

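The wrist crop shows the weight's knob between the pads at about crop (190,265). The jaws sit across the block and the fingertips probably touch the shoulder. I'll lift gently.

Emit:
servo_tool:
  targets: "0 0 -0.003 0 0 0 0; 0 0 -0.005 0 0 0 0; 0 0 0 0 0 0 0"

```text
time_s: 3.5
tool_pos: [442.4, -139.2, 41.7]
orientation: [3.141, -0.0, 0.615]
ft_force: [-0.4, -0.5, -0.2]
width: 10.3
grip_force: 29.3
```

Run:
```python
from h import *
st(); a,_=snap('wrist','w3'); b,_=snap('side','d3'); P,ok=cloud('w3')
w=cv2.resize(a[140:330,230:420],(570,570),interpolation=cv2.INTER_CUBIC); d=b[170:230,330:390]; d=cv2.resize(d,(570,570),interpolation=cv2.INTER_CUBIC)
cv2.imwrite('pics/c4.png',cv2.resize(np.hstack([w,d]),(800,400)))
```

```text
3.5 [ 442.4 -139.2   41.7] [ 3.141 -0.     0.615] [-0.4 -0.5 -0.2] 10.276413434733907 29.315801539923996
```

View pics/c4.png

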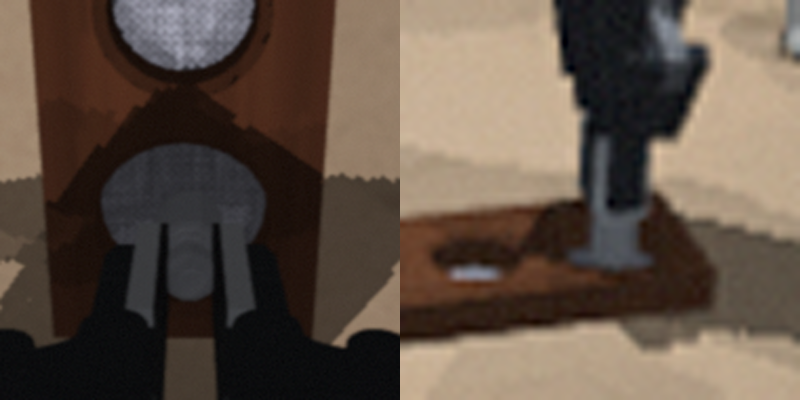

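w50 came up with the gripper: the knob sits at the same place between the pads after the 7 mm rise. I'll check the well centres numerically from w1's depth while planning the carry.

```bash
cat >> h.py <<'E'
def wells(f):
    P,ok=cloud(f); z=P[...,2]; c0=np.array([500.6,-95.8]); u=np.array([.818,.575]); v=np.array([-.575,.818])
    q=P[...,:2]-c0; a=q@u; b=q@v
    m=(ok&(z<13.5)&(z>-8)&(abs(a)<103)&(abs(b)<29)).astype(np.uint8)
    for c in cv2.findContours(m,cv2.RETR_EXTERNAL,cv2.CHAIN_APPROX_NONE)[0]:
        if cv2.contourArea(c)<80: continue
        X=np.array([onz(f,i,j,15)[:2] for i,j in c[:,0]]).astype(np.float32); (e,r)=cv2.minEnclosingCircle(X); e=np.array(e)
        print('well',e.round(1),'r',round(r,1),'s,t',((e-c0)@u).round(1),((e-c0)@v).round(1))
E
python3 - <<'E'
from h import *
wells('w1')
plan([(442.4,-139.2,85,.6135),(562,-52.6,85,.6135),(562,-52.6,55,.6135)])
E
```

```text
well [ 441.6 -137.5] r 24.0 s,t -72.2 -0.2
well [ 486.9 -105. ] r 19.0 s,t -16.5 0.4
well [526.5 -77.6] r 16.2 s,t 31.6 -0.0
well [559.8 -54.9] r 12.7 s,t 71.9 -0.6
0.0002 0.0002 -0.0437 0 0 0.001; 0.0492 -0.0006 -0.0000 0 0 -0.000; 0.0492 -0.0006 -0.0000 0 0 -0.000; 0.0492 -0.0006 -0.0000 0 0 -0.000; 0.0000 0.0000 0.0300 0 0 -0.000
```

Emit:
servo_tool:
  targets: "0 0 -0.044 0 0 0.001 0; 0.037 0 0 0 0 0 0; 0.037 0 0 0 0 0 0; 0.037 0 0 0 0 0 0; 0.037 -0.002 0 0 0 0 0"

```text
time_s: 4.22
tool_pos: [562.7, -51.8, 84.9]
orientation: [-3.141, 0.001, 0.613]
ft_force: [-0.7, -0.4, -0.0]
width: 9.8
grip_force: 29.4
```

Run:
```python
from h import *
st(); a,_=snap('wrist','w4'); st(); wells('w4')
cv2.imwrite('pics/c5.png',a[60:360,170:470])
```

```text
4.225 [562.7 -51.8  84.9] [-3.141e+00  1.000e-03  6.130e-01] [-0.7 -0.4 -0. ] 9.79430325233653 29.38147776760161
4.275 [567.4 -46.6  85.7] [ 3.142 -0.007  0.618] [4.5 3.7 0.9] 9.885604641857947 29.383532954379916
well [ 487.5 -105.8] r 19.1 s,t -16.5 -0.7
well [519.7 -82.2] r 8.8 s,t 23.5 0.2
well [562.8 -52.3] r 13.9 s,t 75.8 -0.2
```

View pics/c5.png

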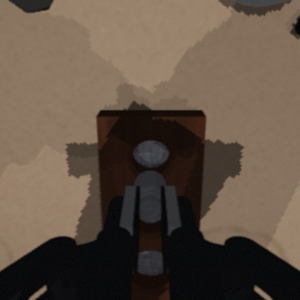

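The wrist crop shows w50 held upright between the pads at crop (150,190), with the smallest well just beyond it at (151,153). The well's centre measures (562.6,-52.3). I'll let the arm settle and then lower.

Emit:
servo_tool:
  targets: "0 0 0 0 0 0 0; 0 0 0 0 0 0 0; 0 0 0.025 0 0 0 0; 0 0 0 0 0 0 0"

```text
time_s: 4.78
tool_pos: [559.4, -53.5, 58.7]
orientation: [-3.139, 0.004, 0.612]
ft_force: [-0.6, -0.4, 0.2]
width: 10.1
grip_force: 29.4
```

Emit:
servo_tool:
  targets: "0 0 0 0 0 0 0; 0 0 0 0 0 0 0"

```text
time_s: 5.03
tool_pos: [562.6, -52.6, 61.2]
orientation: [3.14, -0.001, 0.613]
ft_force: [0.5, -0.2, -0.2]
width: 10.2
grip_force: 29.4
```

Emit:
servo_tool:
  targets: "0.001 0 0.010 0 0 0 0; 0 0 0.010 0 0 0 0; 0 0 0.003 0 0 0 0; 0 0 0 0 0 0 0; 0 0 0 0 0 0 0"

```text
time_s: 5.65
tool_pos: [563.1, -51.7, 37.4]
orientation: [3.141, -0.0, 0.614]
ft_force: [0.0, 0.0, 0.9]
width: 10.1
grip_force: 29.4
```

Emit:
servo_tool:
  targets: "0 0 0.002 0 0 0 0; 0 0 0.002 0 0 0 0; 0 0 0 0 0 0 0"

```text
time_s: 6.02
tool_pos: [563.9, -51.5, 34.8]
orientation: [3.14, -0.001, 0.614]
ft_force: [-2.0, -0.6, 9.0]
width: 10.2
grip_force: 30.0
```

Emit:
servo_tool:
  targets: "0 0 -0.001 0 0 0 35; 0 0 0 0 0 0 35; 0 0 0 0 0 0 35; 0 0 -0.020 0 0 0 40; 0 0 -0.040 0 0 0 50"

```text
time_s: 6.65
tool_pos: [561.1, -51.7, 93.1]
orientation: [-3.139, 0.004, 0.614]
ft_force: [-0.3, -0.0, -0.7]
width: 42.0
grip_force: 0.0
```

Emit:
servo_tool:
  targets: "-0.010 0 -0.060 0 0 0 60; -0.020 0 -0.010 0 0 0 60; 0 0 0 0 0 0 60; 0 0 0 0 0 0 60; 0 0 0 0 0 0 60"

```text
time_s: 7.28
tool_pos: [537.8, -68.4, 162.7]
orientation: [-3.139, 0.002, 0.615]
ft_force: [-0.3, -1.0, -0.2]
width: 51.3
grip_force: 0.0
```

Run:
```python
from h import *
a,_=snap('wrist','w5'); st(); wells('w5')
P,ok=cloud('w5'); z=P[...,2]; q=P[ok&(z>22)&(z<45)&(np.hypot(P[...,0]-562,P[...,1]+52)<30)]; print(len(q),q.min(0),q.max(0))
cv2.imwrite('pics/c6.png',a[:300,170:470])
# next: w500; path waypoint
plan([(525,110,160,.6135),(491.5,320,150,.6135)])
```

```text
7.325 [538.  -68.4 162.9] [-3.14e+00  1.00e-03  6.15e-01] [-0.5 -0.7 -0. ] 51.156487641238456 0.0
well [ 441.9 -137.3] r 23.8 s,t -71.8 -0.2
well [ 487.1 -105.1] r 19.0 s,t -16.4 0.2
well [526.1 -78.4] r 16.5 s,t 30.9 -0.4
well [562.  -52.3] r 13.9 s,t 75.2 0.3
187 [555.4944865  -58.71000621  24.92891223] [567.67167617 -46.13950431  32.91019312]
0.0308 -0.0511 0.0010 0 0 0.000; 0.0307 -0.0511 0.0010 0 0 0.000; 0.0307 -0.0511 0.0010 0 0 0.000; 0.0234 -0.0477 0.0025 0 0 0.000; 0.0234 -0.0477 0.0025 0 0 0.000; 0.0234 -0.0477 0.0025 0 0 0.000; 0.0234 -0.0477 0.0025 0 0 0.000
```

View pics/c6.png

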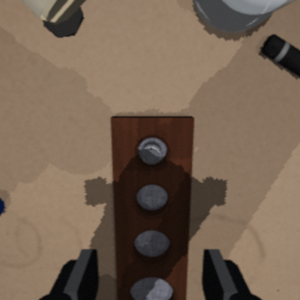

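w50 is seated upright in the smallest well: its knob is at crop (152,151), spans z 25 to 33, and is centred. Next is w500.

Emit:
servo_tool:
  targets: "0.024 -0.055 0 0 0 0 80; 0.024 -0.055 0 0 0 0 80; 0.024 -0.055 0 0 0 0 80; 0.024 -0.055 0 0 0 0 80; 0.024 -0.055 0 0 0 0 80"

```text
time_s: 7.95
tool_pos: [477.3, 227.0, 163.7]
orientation: [-3.141, 0.0, 0.614]
ft_force: [1.3, 0.1, 0.2]
width: 68.3
grip_force: 0.0
```

Emit:
servo_tool:
  targets: "0.024 -0.048 0 0 0 0 80; 0.010 -0.020 0.002 0 0 0 80; 0 0 0 0 0 0 80; 0 0 0 0 0 0 80; 0 0 0 0 0 0 80"

```text
time_s: 8.57
tool_pos: [467.4, 298.2, 162.0]
orientation: [3.141, 0.001, 0.611]
ft_force: [0.7, -0.2, 0.0]
width: 68.4
grip_force: 0.0
```

```bash
cat >> h.py <<'E'
def wt(f,g,top):
    P,ok=cloud(f); z=P[...,2]; m=ok&(z>top-12)&(z<top+8)&(np.hypot(P[...,0]-g[0],P[...,1]-g[1])<40); q=P[m]
    e=cv2.minEnclosingCircle(q[:,:2].astype(np.float32)); print('wt',np.round(e[0],1),round(e[1],1),q[:,2].max().round(1),len(q)); return e[0]
E
python3 - <<'E'
from h import *
st(); snap('wrist','w6'); st()
e=wt('w6',(491.5,321),72)
plan([(*e,100,.6135),(*e,56,.6135)])
E
```

```text
8.575 [467.4 298.2 162. ] [3.141e+00 1.000e-03 6.110e-01] [ 0.7 -0.2  0. ] 68.38465717486996 0.0
8.625 [467.3 298.4 162.1] [3.141 0.    0.611] [-1.  -0.1 -0.5] 68.15624734103389 0.0
wt [492.9 320. ] 13.4 72.3 1127
0.0167 -0.0015 0.0311 0 0 -0.001; 0.0167 -0.0015 0.0311 0 0 -0.001; 0.0000 0.0000 0.0440 0 0 -0.000
```

Emit:
servo_tool:
  targets: "0.017 -0.0015 0.031 0 0 -0.001 80; 0.017 -0.0015 0.031 0 0 -0.001 80; 0 0 0 0 0 0 80; 0 0 0.040 0 0 0 80; 0 0 0.024 0 0 0 80"

```text
time_s: 9.25
tool_pos: [492.8, 321.0, 36.2]
orientation: [3.141, 0.0, 0.615]
ft_force: [-0.4, 0.5, -0.0]
width: 68.6
grip_force: 0.0
```

Emit:
servo_tool:
  targets: "0 0 0 0 0 0 80; 0 0 0 0 0 0 30; 0 0 0 0 0 0 30; 0 0 0 0 0 0 30; 0 0 0 0 0 0 30"
  newtons: 60

```text
time_s: 9.88
tool_pos: [494.1, 322.4, 38.6]
orientation: [3.14, -0.003, 0.615]
ft_force: [-0.6, -1.7, 6.3]
width: 36.0
grip_force: 59.7
```

Emit:
servo_tool:
  targets: "0 0 -0.005 0 0 0 30; 0 0 -0.030 0 0 0 30; 0 0 -0.045 0 0 0 30; 0 0 -0.012 0 0 0 30; 0 0 0 0 0 0 30"

```text
time_s: 10.5
tool_pos: [492.6, 322.0, 128.2]
orientation: [3.141, -0.0, 0.616]
ft_force: [-0.7, -0.1, -5.1]
width: 35.7
grip_force: 61.4
```

Run:
```python
from h import *
st(); a,_=snap('wrist','w7'); 
plan([(443.5,-136.1,128,.6135)],step=50)
cv2.imwrite('pics/c7.png',a[100:400,170:470])
```

```text
10.5 [492.6 322.  128.2] [ 3.141 -0.     0.616] [-0.7 -0.1 -5.1] 35.66390225833911 61.421024543233216
-0.0304 0.0345 -0.0001 0 0 0.000; -0.0304 0.0346 -0.0001 0 0 0.000; -0.0304 0.0346 -0.0001 0 0 0.000; -0.0303 0.0346 -0.0001 0 0 0.000; -0.0303 0.0346 -0.0001 0 0 0.000; -0.0303 0.0346 -0.0001 0 0 0.000; -0.0303 0.0346 -0.0001 0 0 0.000; -0.0303 0.0346 -0.0001 0 0 0.000; -0.0303 0.0346 -0.0001 0 0 0.000; -0.0303 0.0346 -0.0001 0 0 0.000
```

View pics/c7.png

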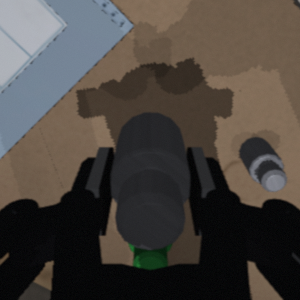

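The wrist crop shows w500 hanging upright between the pads, centred at crop (150,180), with the measured load about 5 N. I'll carry it to well500.

Emit:
servo_tool:
  targets: "-0.030 0.0345 0 0 0 0 30; -0.0305 0.0345 0 0 0 0 30; -0.0305 0.0345 0 0 0 0 30; -0.0305 0.0345 0 0 0 0 30; -0.0305 0.0345 0 0 0 0 30"

```text
time_s: 11.18
tool_pos: [466.4, 91.5, 126.3]
orientation: [-3.14, 0.003, 0.616]
ft_force: [1.2, -0.6, -4.8]
width: 35.7
grip_force: 61.6
```

Emit:
servo_tool:
  targets: "-0.0305 0.0345 0 0 0 0 30; -0.0305 0.0345 0 0 0 0 30; -0.0305 0.0345 0 0 0 0 30; -0.0305 0.0345 0 0 0 0 30; -0.030 0.0345 0 0 0 0 30"

```text
time_s: 11.8
tool_pos: [441.9, -136.2, 126.4]
orientation: [-3.139, 0.002, 0.616]
ft_force: [1.3, -0.4, -5.8]
width: 35.9
grip_force: 61.6
```

Emit:
servo_tool:
  targets: "0 0 0 0 0 0 30; 0 0 0 0 0 0 30; 0 0 0.040 0 0 0 30; 0 0 0.016 0 0 0 30; 0 0 0 0 0 0 30"

```text
time_s: 12.42
tool_pos: [442.6, -133.8, 71.0]
orientation: [-3.138, 0.002, 0.618]
ft_force: [-0.3, 0.2, -4.4]
width: 35.5
grip_force: 61.7
```

Emit:
servo_tool:
  targets: "0 0 0 0 0 0 30; 0 0 0 0 0 0 30; 0 0 0 0 0 0 30"

```text
time_s: 12.8
tool_pos: [444.4, -135.3, 73.0]
orientation: [3.14, -0.001, 0.616]
ft_force: [-0.5, 0.4, -5.0]
width: 35.8
grip_force: 61.7
```

Run:
```python
from h import *
st(); a,_=snap('wrist','w8'); wt('w8',(442,-137),72+35);wells('w8')
plan([(443.5,-136.1,58,.6135),(443.5,-136.1,40,.6135)])
```

```text
12.8 [ 444.4 -135.3   73. ] [ 3.14e+00 -1.00e-03  6.16e-01] [-0.5  0.4 -5. ] 35.754793694850505 61.72589530237019
wt [ 442. -137.] 40.0 115.0 7734
well [ 441.2 -137.5] r 24.0 s,t -72.6 0.0
well [ 486.9 -105.4] r 19.1 s,t -16.7 0.0
well [526.1 -77.9] r 16.2 s,t 31.2 -0.0
-0.0011 0.0002 0.0149 0 0 0.002; 0.0000 0.0000 0.0180 0 0 -0.000
```

Emit:
servo_tool:
  targets: "-0.0015 0 0.012 0 0 0.002 30; 0 0 0.011 0 0 0 30; 0 0 0.008 0 0 0 30; 0 0 0 0 0 0 30; 0 0 0 0 0 0 30"

```text
time_s: 13.48
tool_pos: [442.9, -135.9, 41.3]
orientation: [3.141, -0.0, 0.614]
ft_force: [-0.2, -0.4, -4.6]
width: 35.9
grip_force: 61.7
```

Emit:
servo_tool:
  targets: "0 0 0.002 0 0 0 30; 0 0 0.002 0 0 0 30; 0 0 0.001 0 0 0 30; 0 0 0 0 0 0 30"

```text
time_s: 13.98
tool_pos: [443.1, -136.2, 38.5]
orientation: [3.141, 0.001, 0.613]
ft_force: [-5.6, 0.8, 16.5]
width: 35.7
grip_force: 64.1
```

Emit:
servo_tool:
  targets: "0 0 -0.001 0 0 0 30; 0 0 -0.001 0 0 0 70; 0 0 0 0 0 0 70; 0 0 0 0 0 0 70; 0 0 0 0 0 0 70"

```text
time_s: 14.6
tool_pos: [442.7, -136.0, 38.2]
orientation: [3.141, -0.0, 0.614]
ft_force: [-0.9, 0.1, 0.2]
width: 59.7
grip_force: 0.0
```

Emit:
servo_tool:
  targets: "0 0 -0.020 0 0 0 70; 0 0 -0.055 0 0 0 70; 0 0 -0.050 0 0 0 70; -0.020 -0.005 0 0 0 0 70; 0 0 0 0 0 0 70"

```text
time_s: 15.22
tool_pos: [422.4, -144.0, 163.4]
orientation: [3.141, 0.001, 0.612]
ft_force: [0.4, 0.6, -0.8]
width: 59.8
grip_force: 0.0
```

Run:
```python
from h import *
st(); a,_=snap('wrist','w9'); wt('w9',(442,-137),72)
plan([(420,-40,165,.6135),(482,190,160,.6135)])
```

```text
15.225 [ 422.4 -144.   163.4] [3.141e+00 1.000e-03 6.120e-01] [ 0.4  0.6 -0.8] 59.76854704785195 0.0
wt [ 441.2 -137.5] 13.4 72.0 1071
0.0286 -0.0432 -0.0010 0 0 -0.000; 0.0286 -0.0432 -0.0010 0 0 -0.000; 0.0458 -0.0381 0.0013 0 0 0.000; 0.0458 -0.0381 0.0013 0 0 0.000; 0.0458 -0.0381 0.0013 0 0 0.000; 0.0458 -0.0381 0.0013 0 0 0.000
```

w500 is seated: its knob is centred at (441.2,-137.5) on the well centre, top at 72 mm, upright. Next is w200.

Emit:
servo_tool:
  targets: "0.028 -0.043 0 0 0 0 60; 0.028 -0.043 0 0 0 0 60; 0.0455 -0.038 0 0 0 0 60; 0.0455 -0.038 0 0 0 0 60; 0.0455 -0.038 0 0 0 0 60"

```text
time_s: 15.9
tool_pos: [465.9, 133.4, 162.6]
orientation: [-3.141, 0.0, 0.614]
ft_force: [0.6, -0.2, 0.3]
width: 51.1
grip_force: 0.0
```

Emit:
servo_tool:
  targets: "0.0455 -0.038 0 0 0 0 60; 0 0 0.020 0 0 0 60; 0 0 0 0 0 0 60; 0 0 0 0 0 0 60; 0 0 0 0 0 0 60"

```text
time_s: 16.52
tool_pos: [481.3, 187.6, 143.7]
orientation: [3.141, -0.001, 0.612]
ft_force: [-0.3, -0.2, 0.4]
width: 51.1
grip_force: 0.0
```

Run:
```python
from h import *
st(); a,_=snap('wrist','w10'); st(); e=wt('w10',(500.5,215.5),52)
plan([(*e,90,.6135),(*e,33,.6135)])
```

```text
16.525 [481.3 187.6 143.7] [ 3.141e+00 -1.000e-03  6.120e-01] [-0.3 -0.2  0.4] 51.11543843069057 0.0
16.575 [481.3 187.7 143.8] [ 3.141e+00 -1.000e-03  6.120e-01] [0.4 1.  0.4] 51.447997334930015 0.0
wt [501.4 213.8] 9.9 52.8 619
0.0157 -0.0049 0.0269 0 0 -0.001; 0.0157 -0.0049 0.0269 0 0 -0.001; 0.0000 0.0000 0.0570 0 0 -0.000
```

Emit:
servo_tool:
  targets: "0.016 -0.005 0.027 0 0 -0.001 60; 0.0155 -0.005 0.027 0 0 -0.001 60; 0 0 0 0 0 0 60; 0 0 0.040 0 0 0 60; 0 0 0.0185 0 0 0 60"

```text
time_s: 17.2
tool_pos: [500.4, 213.3, 30.3]
orientation: [3.141, 0.001, 0.615]
ft_force: [0.7, 0.4, -0.3]
width: 51.1
grip_force: 0.0
```

Emit:
servo_tool:
  targets: "0 0 0 0 0 0 60; 0 0 0 0 0 0 20; 0 0 0 0 0 0 20; 0 0 0 0 0 0 20; 0 0 0 0 0 0 20"
  newtons: 50

```text
time_s: 17.82
tool_pos: [501.9, 215.0, 32.5]
orientation: [3.14, -0.002, 0.616]
ft_force: [-1.2, -0.8, 5.9]
width: 25.6
grip_force: 49.2
```

Emit:
servo_tool:
  targets: "0 0 -0.004 0 0 0 20; 0 0 -0.025 0 0 0 20; 0 0 -0.045 0 0 0 20; 0 0 -0.006 0 0 0 20; 0 0 0 0 0 0 20"

```text
time_s: 18.45
tool_pos: [500.6, 214.3, 110.7]
orientation: [3.141, 0.0, 0.616]
ft_force: [-0.1, -0.3, -2.3]
width: 25.3
grip_force: 49.6
```

Run:
```python
from h import *
st(); a,_=snap('wrist','w11'); 
cv2.imwrite('pics/c8.png',a[100:400,170:470])
plan([(489,-103.9,111,.6135)],step=55)
```

```text
18.45 [500.6 214.3 110.7] [3.141 0.    0.616] [-0.1 -0.3 -2.3] 25.272489710575368 49.56842761619555
-0.0321 0.0422 -0.0002 0 0 0.000; -0.0321 0.0422 -0.0002 0 0 0.000; -0.0321 0.0422 -0.0002 0 0 0.000; -0.0320 0.0422 -0.0002 0 0 0.000; -0.0320 0.0422 -0.0002 0 0 0.000; -0.0320 0.0422 -0.0002 0 0 0.000
```

View pics/c8.png

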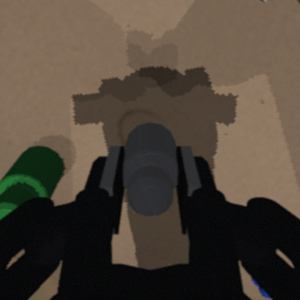

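The wrist crop shows w200 held upright at crop (150,170), load 2.3 N. I'll carry it to well200.

Emit:
servo_tool:
  targets: "-0.032 0.042 0 0 0 0 20; -0.032 0.042 0 0 0 0 20; -0.032 0.042 0 0 0 0 20; -0.032 0.042 0 0 0 0 20; -0.032 0.042 0 0 0 0 20"

```text
time_s: 19.12
tool_pos: [490.0, -51.0, 109.3]
orientation: [-3.14, 0.002, 0.616]
ft_force: [1.0, 0.2, -1.5]
width: 25.5
grip_force: 49.7
```

Emit:
servo_tool:
  targets: "-0.033 0.043 0 0 0 0.002 20; 0 0 0 0 0 0 20; 0 0 0 0 0 0 20; 0 0 0 0 0 0 20; 0 0 0.040 0 0 0 20"

```text
time_s: 19.75
tool_pos: [492.9, -102.3, 72.8]
orientation: [3.136, -0.005, 0.616]
ft_force: [-0.2, -0.3, -2.1]
width: 25.7
grip_force: 49.8
```

Emit:
servo_tool:
  targets: "0 0 0.008 0 0 0 20; 0 0 0 0 0 0 20; 0 0 0 0 0 0 20; 0 0 0 0 0 0 20"

```text
time_s: 20.25
tool_pos: [490.3, -103.5, 63.8]
orientation: [3.14, -0.001, 0.614]
ft_force: [0.1, 0.3, -1.7]
width: 25.0
grip_force: 49.8
```

Run:
```python
from h import *
st(); snap('wrist','w12'); wells('w12'); plan([(488.1,-104.5,35,.6135)])
```

```text
20.25 [ 490.3 -103.5   63.8] [ 3.14e+00 -1.00e-03  6.14e-01] [ 0.1  0.3 -1.7] 24.9703166152767 49.797689127299236
well [ 488.3 -104.8] r 18.5 s,t -15.2 -0.2
well [526.3 -77.8] r 16.1 s,t 31.4 -0.1
well [562.1 -52.9] r 14.0 s,t 75.0 -0.3
-0.0022 -0.0004 0.0287 0 0 0.000
```

Emit:
servo_tool:
  targets: "-0.002 0 0.010 0 0 0 20; 0 0 0.010 0 0 0 20; 0 0 0.008 0 0 0 20; 0 0 0 0 0 0 20; 0 0 0 0 0 0 20"

```text
time_s: 20.92
tool_pos: [488.0, -104.5, 34.8]
orientation: [3.142, -0.0, 0.614]
ft_force: [-0.4, -0.2, -1.3]
width: 25.5
grip_force: 49.8
```

Emit:
servo_tool:
  targets: "0 0 0.002 0 0 0 20; 0 0 0.002 0 0 0 20; 0 0 0.001 0 0 0 20; 0 0 0 0 0 0 20"

```text
time_s: 21.42
tool_pos: [488.4, -104.7, 32.3]
orientation: [3.14, 0.001, 0.614]
ft_force: [-6.3, 0.6, 21.1]
width: 25.6
grip_force: 52.0
```

Contact came at the same height as on the bench. I'll ease off, release and move toward w100.

Emit:
servo_tool:
  targets: "0 0 -0.002 0 0 0 20; 0 0 0 0 0 0 55; 0 0 0 0 0 0 55; 0 0 0 0 0 0 55"

```text
time_s: 21.92
tool_pos: [487.8, -104.6, 31.6]
orientation: [-3.142, 0.0, 0.614]
ft_force: [-0.3, 0.4, 0.4]
width: 47.1
grip_force: 0.0
```

Emit:
servo_tool:
  targets: "0 0 -0.020 0 0 0 55; 0 0 -0.055 0 0 0 55; 0 0 -0.050 0 0 0 55; -0.020 -0.005 0 0 0 0 55; 0 0 0 0 0 0 55"

```text
time_s: 22.55
tool_pos: [466.5, -113.0, 156.0]
orientation: [-3.141, 0.003, 0.612]
ft_force: [0.2, 0.4, -0.1]
width: 46.9
grip_force: 0.0
```

Run:
```python
from h import *
st(); a,_=snap('wrist','w13'); wt('w13',(487,-105),52)
plan([(420,80,150,.6135)],step=55)
```

```text
22.55 [ 466.5 -113.   156. ] [-3.141e+00  3.000e-03  6.120e-01] [ 0.2  0.4 -0.1] 46.9382324690579 0.0
wt [ 475. -114.] 25.2 51.8 626
0.0180 -0.0461 0.0014 0 0 -0.000; 0.0180 -0.0461 0.0014 0 0 -0.000; 0.0181 -0.0461 0.0014 0 0 -0.000; 0.0181 -0.0461 0.0014 0 0 -0.000
```

Emit:
servo_tool:
  targets: "0.018 -0.046 0.001 0 0 0 50; 0.018 -0.046 0.001 0 0 0 50; 0.018 -0.046 0.001 0 0 0 50; 0.018 -0.046 0.001 0 0 0 50; 0 0 0.010 0 0 0 50"

```text
time_s: 23.22
tool_pos: [420.6, 84.0, 142.2]
orientation: [-3.14, -0.001, 0.622]
ft_force: [0.3, -1.1, 0.1]
width: 42.8
grip_force: 0.0
```

Emit:
servo_tool:
  targets: "0 0 0 0 0 0 50; 0 0 0 0 0 0 50; 0 0 0 0 0 0 50; 0 0 0 0 0 0 50"

```text
time_s: 23.72
tool_pos: [421.7, 79.3, 142.9]
orientation: [3.141, -0.0, 0.613]
ft_force: [-0.8, -0.0, 0.1]
width: 42.8
grip_force: 0.0
```

Run:
```python
from h import *
st(); a,_=snap('wrist','w14'); st(); e=wt('w14',(440.3,103.5),41)
plan([(*e,80,.6135),(*e,30,.6135)])
```

```text
23.725 [421.7  79.3 142.9] [ 3.141 -0.     0.613] [-0.8 -0.   0.1] 42.78296836371147 0.0
23.775 [421.7  79.4 142.9] [ 3.141 -0.     0.613] [-0.2 -0.2  0.8] 42.42207788455494 0.0
wt [440.8 101.6] 7.9 41.0 358
0.0142 -0.0035 0.0315 0 0 -0.000; 0.0142 -0.0035 0.0315 0 0 -0.000; 0.0000 0.0000 0.0500 0 0 0.000
```

Emit:
servo_tool:
  targets: "0.014 -0.0035 0.031 0 0 0 50; 0.0145 -0.0035 0.032 0 0 0 50; 0 0 0 0 0 0 50; 0 0 0.030 0 0 0 50; 0 0 0.011 0 0 0 50"

```text
time_s: 24.4
tool_pos: [440.2, 101.2, 38.6]
orientation: [3.141, 0.001, 0.613]
ft_force: [-0.1, -0.5, 0.2]
width: 43.0
grip_force: 0.0
```

Emit:
servo_tool:
  targets: "0 0 0 0 0 0 50; 0 0 0 0 0 0 5; 0 0 0 0 0 0 5; 0 0 0 0 0 0 5; 0 0 0 0 0 0 5"
  newtons: 35

```text
time_s: 25.02
tool_pos: [441.7, 102.2, 39.9]
orientation: [3.14, -0.002, 0.614]
ft_force: [-1.4, -1.0, 5.8]
width: 13.2
grip_force: 34.1
```

Emit:
servo_tool:
  targets: "0 0 -0.004 0 0 0 5; 0 0 -0.020 0 0 0 5; 0 0 -0.040 0 0 0 5; 0 0 -0.006 0 0 0 5; 0 0 0 0 0 0 5"

```text
time_s: 25.65
tool_pos: [440.6, 101.7, 108.7]
orientation: [3.141, 0.0, 0.613]
ft_force: [0.3, 0.2, -1.6]
width: 13.5
grip_force: 34.2
```

Run:
```python
from h import *
st(); a,_=snap('wrist','w15'); 
cv2.imwrite('pics/c9.png',a[100:400,170:470])
plan([(526.3+1,-77.8+.7,110,.6135)],step=55)
```

```text
25.65 [440.6 101.7 108.7] [3.141 0.    0.613] [ 0.3  0.2 -1.6] 13.478995629239986 34.230131566291675
-0.0079 0.0491 -0.0005 0 0 0.000; -0.0079 0.0491 -0.0005 0 0 0.000; -0.0079 0.0491 -0.0005 0 0 0.000; -0.0079 0.0491 -0.0005 0 0 0.000
```

View pics/c9.png

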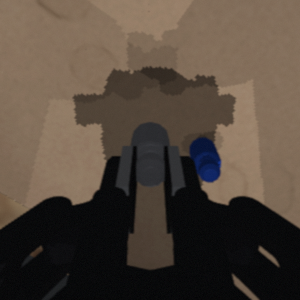

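The wrist crop shows w100 hanging upright at crop (150,155), with the blue decoy untouched beside it. I'll carry it to well100.

Emit:
servo_tool:
  targets: "-0.008 0.049 0 0 0 0 5; -0.008 0.049 0 0 0 0 5; -0.008 0.049 0 0 0 0 5; -0.008 0.049 0 0 0 0 5; 0 0 0 0 0 0 5"

```text
time_s: 26.32
tool_pos: [527.5, -81.5, 106.9]
orientation: [-3.141, 0.002, 0.606]
ft_force: [-0.2, 0.4, -0.7]
width: 13.1
grip_force: 34.3
```

Emit:
servo_tool:
  targets: "0 0 0 0 0 0 5; 0 0 0.037 0 0 0 5; 0 0 0 0 0 0 5; 0 0 0 0 0 0 5; 0 0 0 0 0 0 5"

```text
time_s: 26.95
tool_pos: [528.3, -76.2, 73.0]
orientation: [3.14, -0.001, 0.615]
ft_force: [0.1, 0.2, -0.2]
width: 13.5
grip_force: 34.4
```

Run:
```python
from h import *
st(); snap('wrist','w16'); wells('w16'); plan([(527.3,-77.1,43,.6135)])
```

```text
26.95 [528.3 -76.2  73. ] [ 3.14e+00 -1.00e-03  6.15e-01] [ 0.1  0.2 -0.2] 13.503675781734769 34.36324020498432
well [526.8 -77.9] r 15.7 s,t 31.7 -0.4
well [562.5 -52.6] r 13.9 s,t 75.5 -0.2
-0.0012 0.0000 0.0299 0 0 0.001
```

Emit:
servo_tool:
  targets: "-0.001 0 0.012 0 0 0 5; 0 0 0.010 0 0 0 5; 0 0 0.008 0 0 0 5; 0 0 0 0 0 0 5; 0 0 0 0 0 0 5"

```text
time_s: 27.62
tool_pos: [526.7, -77.1, 41.8]
orientation: [-3.142, -0.0, 0.614]
ft_force: [0.4, -0.6, -0.7]
width: 13.5
grip_force: 34.4
```

Emit:
servo_tool:
  targets: "0 0 0.002 0 0 0 5; 0 0 0.002 0 0 0 5; 0 0 0.001 0 0 0 5; 0 0 0 0 0 0 5"

```text
time_s: 28.12
tool_pos: [528.5, -76.9, 39.8]
orientation: [3.139, -0.002, 0.614]
ft_force: [-4.8, 1.2, 19.3]
width: 13.5
grip_force: 35.8
```

Emit:
servo_tool:
  targets: "0 0 -0.002 0 0 0 5; 0 0 0 0 0 0 40; 0 0 0 0 0 0 40; 0 0 0 0 0 0 40"

```text
time_s: 28.62
tool_pos: [526.4, -77.2, 38.5]
orientation: [-3.141, 0.0, 0.614]
ft_force: [0.5, -0.2, 0.1]
width: 34.3
grip_force: 0.0
```

Emit:
servo_tool:
  targets: "0 0 -0.020 0 0 0 40; 0 0 -0.055 0 0 0 40; 0 0 -0.055 0 0 0 40; -0.055 -0.010 -0.030 0 0 0 40; -0.045 0 0 0 0 0 40"

```text
time_s: 29.25
tool_pos: [440.7, -126.4, 202.0]
orientation: [3.136, -0.003, 0.616]
ft_force: [-0.2, -0.5, -1.0]
width: 34.0
grip_force: 0.0
```

Emit:
servo_tool:
  targets: "0 0 0 0 0 0 40; 0 0 0 0 0 0 40; 0 0 0 0 0 0 40"

```text
time_s: 29.62
tool_pos: [440.9, -125.3, 198.7]
orientation: [3.141, -0.001, 0.616]
ft_force: [0.2, -0.1, 0.4]
width: 34.0
grip_force: 0.0
```

Run:
```python
from h import *
st(); a,_=snap('wrist','w17'); b,_=snap('side','d17')
P,ok=cloud('w17'); z=P[...,2]
for n,c,t in(('500',(441.3,-137.5),72),('200',(487,-105.2),52),('100',(526.4,-77.8),41),('50',(562.3,-52.4),33)):
    q=P[ok&(z>t-9)&(z<t+6)&(np.hypot(P[...,0]-c[0],P[...,1]-c[1])<19)]
    if len(q): e=cv2.minEnclosingCircle(q[:,:2].astype(np.float32)); print(n,len(q),np.round(e[0],1),round(e[1],1),q[:,2].max().round(1))
cv2.imwrite('pics/c10.png',np.hstack([cv2.resize(a[:300,200:440],(400,500)),cv2.resize(b[100:350,190:420],(400,435))[:0].reshape(0,400,3) if 0 else cv2.resize(b[130:330,230:390],(400,500))]))
```

```text
29.625 [ 440.9 -125.3  198.7] [ 3.141e+00 -1.000e-03  6.160e-01] [ 0.2 -0.1  0.4] 34.03159418049491 0.0
500 750 [ 441.2 -137.4] 13.5 72.3
200 419 [ 487.4 -105.4] 10.0 52.1
100 291 [526.1 -77.6] 7.9 41.2
50 219 [561.  -52.5] 6.4 33.3
```

View pics/c10.png

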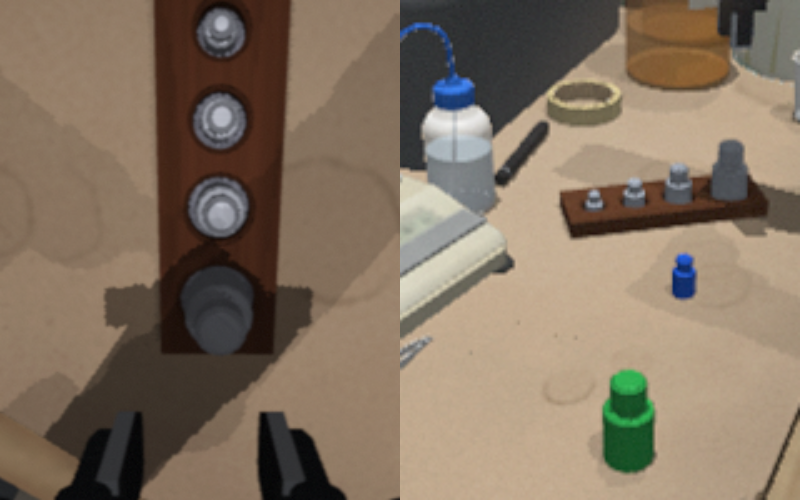

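All four weights stand upright and fully down in their own wells. The tops measure 72, 52, 41 and 33 mm, and the decoys, forceps and cup are untouched.

```bash
python3 -c "
from bench import robot; print(robot.hand_in())"
```

```text
the job is handed in; nothing more can be done
None
```

All four weights are upright and fully down in their own wells, and the job was handed in at about 30 s of the 104 s allowed; no verdict came back.

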